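# Close the shielded test pot and hold the test slide at its mark

### The arm

A 7-joint arm with a two-finger parallel gripper is mounted at the origin on the work surface. World frame = base frame: x ahead of the robot, y to its left, z up, the work surface at z = 0. Lengths are in m, angles in rad, forces in N, time in s.
With the tool pointing down it reaches from about 0.35 to 0.9 m from the base axis. Payload 7.2 kg.
Tool frame: the origin (TCP) lies midway between the tips of the shut fingers; the grasp point (between the pads) lies 19 mm behind it (tcp_to_grasp is the distance from the TCP to the grasp point, in m); z points along the fingers, y is the line along which they close (so a half turn about z gives the same grasp; the last joint's range is limited). The gripper opens to 85 mm and grips with 20 to 120 N. Pads are 22 mm wide; open, the fingers measure 114 mm over their backs; the gripper's body (76 mm by 85 mm) begins 54 mm behind the grasp point. The pads swing forward as they close: fully open they stand 13 mm farther back than shut.
Start: joints at [-1.386, 0.411, -0.013, 1.596, 0.006, 1.134, -0.082], TCP at [0.156, 0.605, 0.231] pointing down, gripper open.
Joint ranges: [-2.95, 2.95], [-0.29, 1.99], [-1.47, 1.44], [0.14, 2.54], [-1.03, 4.17], [0.13, 1.85], [-2.86, 2.86]. Speed limits (rad/s): [2.39, 2.39, 3.01, 3.01, 3.14, 3.14, 3.14].

### API

Orientations are given as a rotation vector (axis times angle).
In Python, from workcell import * gives the robot as it stands. Calls block until the motion is done:
- movep(position, orientation): joint-space move of the TCP to a pose.
- move_linear(position, orientation=None, feed=0.15): straight line of the TCP; orientation=None keeps the orientation; feed is the mean speed in m/s.
- move_joints(angles): joint-space move.
- grip(opening): opening from 0.0 (shut) to 1.0 (fully open); the grip force is fixed at half the most; returns when the fingers have stopped.
- hold(seconds).
- solve_ik(position, orientation): joint angles nearest the present ones, or None.
- snapshot(name): name is "scene" or "top"; returns the picture (420x560x3 uint8, blue, green, red); there is no depth.
- camera_model(name): a dict with "fov_y" (degrees; the focal length in pixels is half the picture's height over the tangent of half this angle, whatever the lens; pixels are square), "cx", "cy" (the principal point, pixels), "R" (3x3) and "t" (3): a world point X has camera coordinates R X + t. Camera axes: x right, y down, z forward; pixel columns grow to the right and rows downward; lengths in m; the calibration is good to about 2 mm. A picture is of the moment at which its call begins. camera_model takes no time and is no camera call.
A pose or a line that the arm cannot do raises Unreachable and nothing moves.
- finish_job(): hands the job in; it is judged then, once.
Readings, each from a call of its own:
- get_time(): time.
- get_joints(): joint angles.
- get_qd(): joint speeds.
- get_effort(): joint torques, N m.
- get_tool_pos(): TCP position.
- get_tcp_rot(): TCP orientation.
- get_wrist_force(): force on the tool from outside, world axes, zero at the start.
- get_torque(): the same for the moment, N m.
- get_opening(): opening from 0.0 (shut) to 1.0 (fully open).
- get_finger_force(): force on a finger pad.
Only numpy, scipy, OpenCV 4.12 (cv2) and the standard library are available. Lean on these libraries where they do the work, as an engineer would, in place of code of your own. Each camera call takes 0.05 s, during which the arm holds its last target. There are 200 camera calls.

### The job

Put the loose round cover on the round pot of the test fixture so that it sits fully seated and level, and let go of it. Only then take the upright paddle of the fixture's spring-return slide, pull it out until its pointer stands level with the ridge of the marker beside it, and finish while still holding it there with the gripper: if released it springs back. Leave the marker as it is set, and the reel, jar, mug and multimeter where they stand.

Things in the scene. Friction and masses are not known exactly. Their poses are not given: they have to be found in the camera images.
- fixture: The test fixture, fixed to the bench: grey metal plate 210 (x) by 240 (y) by 12 mm, with the pot on its left half (+y) and the slide on its right half (-y). Origin under the plate's centre at bench height; -x faces the robot, turned up to 0.4 rad. A black spring housing behind the slide tops out 34 mm above the bench, the marker's steel bar along the right edge 18 mm.
- pot_rim (a point): Centre of the mouth of the fixed steel pot, at rim height, 62 mm above the bench. The pot is round, 84 mm outside and 76 mm inside diameter, 46 mm deep; a small circuit board lies in it. Axes as the fixture's.
- cover: The loose cover (origin: centre of its underside, z up). From below: a plug 68 mm in diameter, 6 mm high, that enters the pot with 4 mm of play all round; a steel disc 90 mm in diameter, 5 mm thick, that rests on the rim; an upright black round knob 20 mm in diameter, 40 mm tall. Starts upright on its plug on the bench, left or right of the fixture; 0.1 to 0.2 kg.
- cover_knob (a point): The point to grip the cover: on the knob's axis, 25 mm above the disc's top, 15 mm below the knob's top, 36 mm above the underside of the plug and 30 mm above the underside of the disc.
- cover_seat (a point): Centre of the underside of the cover's disc, the face that rests on the rim: 6 mm above the underside of the plug, 30 mm below cover_knob. Seated, it coincides with pot_rim.
- handle (a point): The point to grip the slide: centre of its upright black paddle, 66 mm above the bench. The paddle is 12 mm thick (fixture x), 36 mm wide (fixture y), its top 86 mm above the bench; the steel carriage under it ends 30 mm above the bench. Pinch it from above, one finger in front and one behind. A thin pointer in the paddle's mid-plane sticks out to the right (-y). Axes as the fixture's.
- slide (a joint): How far the slide is pulled out, m: 0 home against its stop, 0.075 fully out. It runs only along the fixture's x axis and is pulled towards -x (the robot's side). A spring pulls it home: about 4.5 N at home, about 9 N at 50 mm.
- mark (a point): The mark: centre of the 3 mm thick ridge on top of the steel marker, 31 mm above the bench, 55 mm to the right (-y) of the paddle's middle and set 26 to 54 mm in front (-x) of the paddle's home position. The slide is at the mark when the paddle's mid-plane (its pointer) and the ridge have the same x in the fixture's frame. Axes as the fixture's.
- reel: Bystander: solder reel standing on its flange, 60 mm diameter, 40 mm tall (origin under its centre).
- jar: Bystander: closed glass jar, 56 mm diameter, 65 mm tall (origin under its centre).
- mug: Bystander: white mug, 72 mm diameter, 85 mm tall, with a handle (origin under its centre).
- multimeter: Bystander: hand multimeter lying flat beyond the fixture, 85 by 170 mm, 47 mm tall (origin under its centre).

How it is judged:
On the way, in this order (a step that is already met when the one before it is completed fails the run):
1. the cover sits seated and level on the pot and is let go, with the slide still home (horizontal distance between cover_seat and pot_rim below 0.007 m and z of cover_seat in the frame of pot_rim between -0.003 and 0.003 m and angle between cover_seat's own z axis and vertical below 0.05 rad and contact force between cover and the fingers below 0.1 N and value of joint slide below 0.012 m), for 0.3 s.
2. the slide is pulled to the mark by the gripper (x of handle in the frame of mark between -0.005 and 0.005 m and contact force between slide and the fingers above 2 N), for 0.2 s.
At the end, for the whole second after the job is handed in: The cover is seated on the pot (centre within 7 mm, height within 3 mm, tilt under 0.05 rad), not touched by the fingers, and the fingers are holding the slide (contact force over 2 N) with the paddle's mid-plane within 5 mm of the mark (all of step 2 and horizontal distance between cover_seat and pot_rim below 0.007 m and z of cover_seat in the frame of pot_rim between -0.003 and 0.003 m and angle between cover_seat's own z axis and vertical below 0.05 rad and contact force between cover and the fingers below 0.1 N); the arm keeps its last pose, push and grip.
It fails at once if the slide is pulled out (over 12 mm) while the cover is not seated on the pot (value of joint slide above 0.012 m and not (horizontal distance between cover_seat and pot_rim below 0.007 m and z of cover_seat in the frame of pot_rim between -0.003 and 0.003 m and angle between cover_seat's own z axis and vertical below 0.05 rad)).
It fails at once if the marker is shifted by more than 5 mm (distance of mark from where it was at the start of the episode above 0.005 m).
It fails at once if a bystander (reel, jar, mug, multimeter) is moved by more than 30 mm or tipped (distance of any of reel, jar, mug, multimeter from where it was at the start of the episode above 0.03 m or angle between any of reel, jar, mug, multimeter's own z axis and vertical above 0.35 rad).
It also fails if it takes over 46 s, if anything falls off the work surface, if the arm or the gripper's body presses on something with over 40 N, if the wrist force passes 120 N, or if a joint passes its speed limit or range.

## Working session

There is one attempt and no reset: what is moved stays moved. The work goes in short steps, each a Python script; the robot and the scene stay as the last script left them, time stands still between calls to the robot, and variables do not carry over. Pictures are saved under pics/ and viewed, at most 10 in all, crops included, and the job is handed in when it is done.

```bash
mkdir -p pics; ls
python3 - <<'E'
from workcell import *
import cv2
for n in("scene","top"):
    im=snapshot(n); cv2.imwrite(f"pics/{n}0.png",im)
    c=camera_model(n); print(n,c)
print(get_time(),get_tcp_rot(),get_tool_pos())
E
```

```text
pics
scene {'fov_y': 48.31769656177599, 'cx': 287.40921572445455, 'cy': 219.60484317406, 'R': array([[ 0.49489635,  0.86884883, -0.01339091],
       [ 0.74112839, -0.43009193, -0.51550911],
       [-0.45365881,  0.24519919, -0.85677946]]), 't': array([-0.31777786, -0.400005  ,  1.54564261])}
top {'fov_y': 49.635819942447625, 'cx': 273.15021990801915, 'cy': 207.73891812760488, 'R': array([[ 0.02778477, -0.99942457, -0.01945619],
       [-0.99519666, -0.02582898, -0.09442712],
       [ 0.09387025,  0.02198637, -0.99534164]]), 't': array([-0.00396661,  0.61254268,  0.99820374])}
0.1 [-3.95891770e-01 -3.11647522e+00  2.36809061e-03] [0.15625054 0.60468958 0.23051248]
```

View pics/scene0.png

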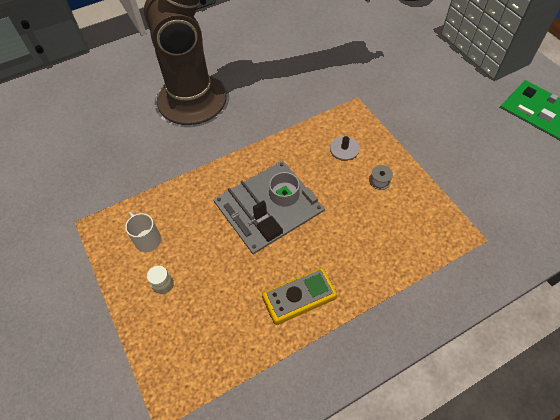

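View pics/top0.png

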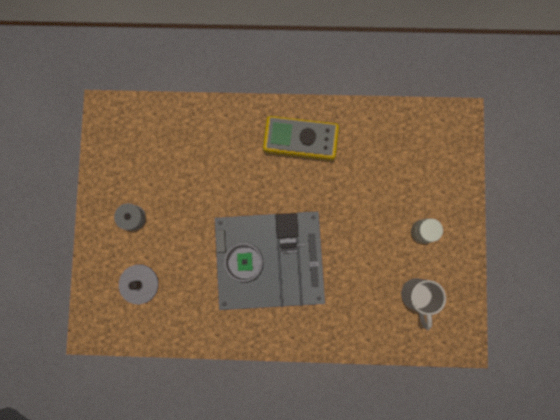

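The scene view shows the cover at about (345,148), the pot at (285,187), the paddle at (260,209) and the mug and jar on the left. In the top view the cover is at (137,284), the pot at (244,263), the paddle at (288,242) and the ridge near (314,264). Next I'll enlarge both.

Run:
```python
import cv2,numpy as np
t=cv2.imread("pics/top0.png");s=cv2.imread("pics/scene0.png")
r=lambda im,x,y,w,h,k:cv2.convertScaleAbs(cv2.resize(im[y:y+h,x:x+w],None,fx=k,fy=k,interpolation=cv2.INTER_CUBIC),alpha=1.5,beta=10)
out=np.zeros((600,800,3),np.uint8)
out[:600,:]=0
a=r(t,212,205,116,109,5);out[:a.shape[0],:a.shape[1]]=a   # 580x545
b=r(t,115,262,44,44,5);out[:220,580:]=b
c=r(s,325,130,44,40,5);out[220:420,580:]=c
cv2.imwrite("pics/c1.png",out)
d=r(s,210,158,120,95,6);cv2.imwrite("pics/c2.png",d)
```

```text
(no output)
```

View pics/c1.png

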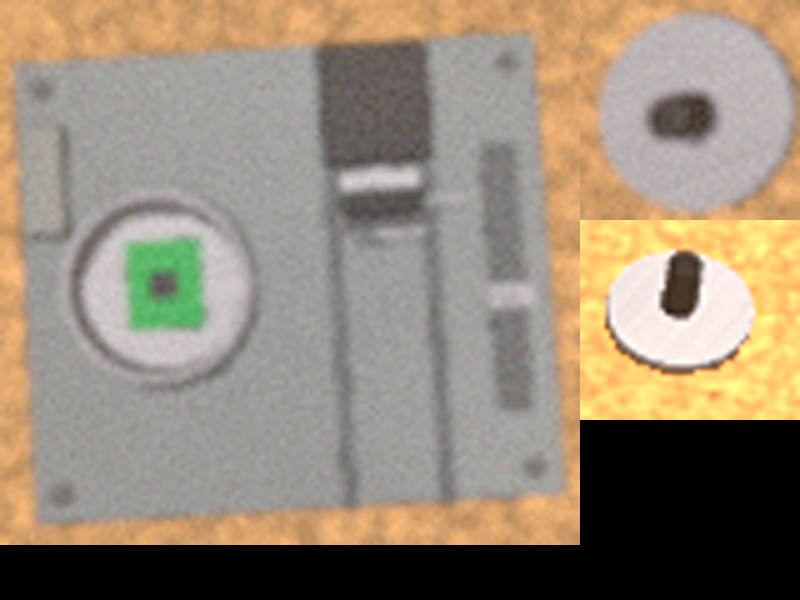

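View pics/c2.png

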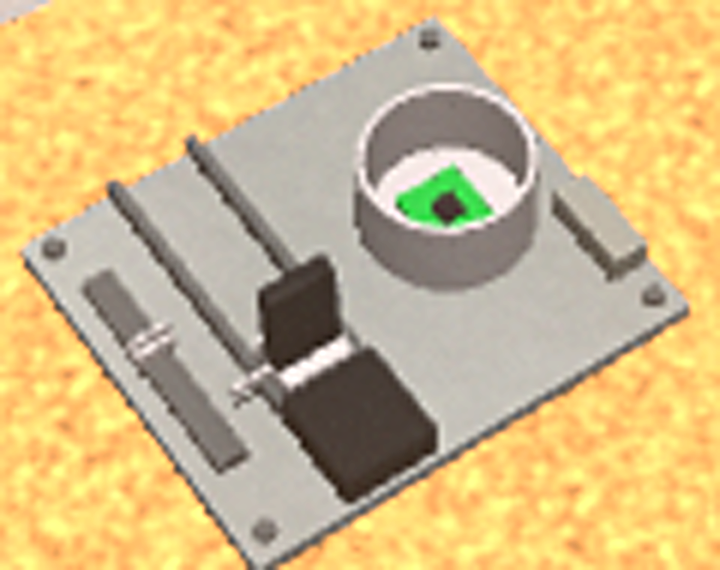

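The crops show the top plate corners at crop (15,64), (531,34), (565,492) and (38,522), the ridge at (511,295), the pot rim around (160,285) and the cover disc around (697,112). In the scene crop the rim ellipse is centred at about (447,158), the ridge at (151,341) and the paddle's top edge runs (258,290)–(330,258).

```bash
cat > h.py <<'E'
import numpy as np,cv2
from workcell import *
def ray(n,px,z):
    c=camera_model(n);f=210/np.tan(np.radians(c["fov_y"]/2));R=c["R"];t=c["t"]
    d=R.T@np.array([(px[0]-c["cx"])/f,(px[1]-c["cy"])/f,1]);o=-R.T@t
    return o+d*(z-o[2])/d[2]
def proj(n,X):
    c=camera_model(n);f=210/np.tan(np.radians(c["fov_y"]/2));p=c["R"]@np.asarray(X)+c["t"]
    return p[:2]/p[2]*f+[c["cx"],c["cy"]]
E
python3 - <<'E'
from h import *
np.set_printoptions(precision=4,suppress=True)
T=lambda p:((np.array(p)+.5)/5-.5+[212,205]); S=lambda p:((np.array(p)+.5)/6-.5+[210,158])
for n,f,cs in(("top",T,[(15,64),(531,34),(565,492),(38,522)]),("scene",S,[(690,308),(260,572),(22,252),(433,18)])):
    P=np.array([ray(n,f(c),.012) for c in cs])[:,:2]; ctr=P.mean(0)
    ex=(P[0]+P[1]-P[2]-P[3])/2; ey=(P[0]+P[3]-P[1]-P[2])/2
    print(n,ctr,np.linalg.norm(ex),np.linalg.norm(ey),np.arctan2(ex[1],ex[0]),np.arctan2(-ey[0],ey[1]))
print("mark",ray("top",T((511,295)),.031),ray("scene",S((151,341)),.031))
print("rim",ray("scene",S((447,158)),.062))
im=cv2.imread("pics/top0.png")
# cover disc: low saturation blob
for n,box,(x0,y0) in(("top",(44,44),(115,262)),("scene",(44,40),(325,130))):
    im=cv2.imread(f"pics/{n}0.png")[y0:y0+box[1],x0:x0+box[0]]
    hsv=cv2.cvtColor(cv2.resize(im,None,fx=4,fy=4,interpolation=cv2.INTER_CUBIC),cv2.COLOR_BGR2HSV)
    m=((hsv[...,1]<100)&(hsv[...,2]>60)).astype(np.uint8)
    c=max(cv2.findContours(m,0,2)[0],key=cv2.contourArea);e=cv2.fitEllipse(cv2.convexHull(c))
    q=(np.array(e[0])+.5)/4-.5+[x0,y0];print("cover",n,e[1],q,ray(n,q,.011),ray(n,q,.0085))
print("knobtop top",ray("top",((np.array((665,119))-[580,0]+.5)/5-.5+[115,262]),.051),"scene",ray("scene",((np.array((684,262))-[580,220]+.5)/5-.5+[325,130]),.051))
print("paddle top scene",ray("scene",S((294,272)),.086))
print("pot top-view candidates: inner ellipse bottom/outer", [ray("top",T(p),.062)[:2] for p in [(163,287),(160,285)]])
E
```

```text
top [0.4949 0.0191] 0.2074764156621819 0.23773555803413896 0.09120283952913814 0.08526739641879033
scene [0.5006 0.0192] 0.20800649827195308 0.23682763107601476 0.09396381288552579 0.09606599443449243
mark [ 0.4896 -0.0816  0.031 ] [ 0.4953 -0.0809  0.031 ]
rim [0.4939 0.0748 0.062 ]
cover top (160.66476440429688, 165.4524383544922) [137.9298 284.0011] [0.4316 0.3161 0.011 ] [0.4314 0.3169 0.0085]
cover scene (95.93795013427734, 119.67402648925781) [344.4281 147.5933] [0.4367 0.3156 0.011 ] [0.4351 0.3169 0.0085]
knobtop top [0.4315 0.3173 0.051 ] scene [0.4337 0.3166 0.051 ]
paddle top scene [ 0.5284 -0.0209  0.086 ]
pot top-view candidates: inner ellipse bottom/outer [array([0.4896, 0.0712]), array([0.4904, 0.0725])]
```

The two cameras differ by a constant 5 mm or so in x and agree in y. I'll grip the knob with the fingers closing along x, which centres it in x, then use the held cover to calibrate the cameras against the arm.

```bash
cat >> h.py <<'E'
from scipy.spatial.transform import Rotation as Ro
def down(a):
    y=np.array([np.cos(a),np.sin(a),0]);z=np.array([0,0,-1.])
    return Ro.from_matrix(np.c_[np.cross(y,z),y,z]).as_rotvec()
A=0.092
O=down(A)
E
python3 - <<'E'
from h import *
np.set_printoptions(precision=4,suppress=True)
print(get_joints()); 
for a in(A,A+np.pi):
    print([solve_ik(p,down(a)) for p in([.434,.3165,.12],[.492,.0735,.14],[.53,-.021,.15])])
movep([.434,.3165,.12],O)
move_linear([.434,.3165,.018],feed=.12)
grip(0)
print(get_opening(),get_finger_force(),get_tool_pos(),get_wrist_force())
move_linear([.434,.3165,.14],feed=.15)
print(get_opening(),get_finger_force(),get_tool_pos(),get_wrist_force())
movep([.492,.0735,.14],O)
print(get_tool_pos(),get_time())
for n in("scene","top"): cv2.imwrite(f"pics/{n}1.png",snapshot(n))
a=cv2.imread("pics/scene1.png")[90:250,200:340];b=cv2.imread("pics/top1.png")[190:330,190:330]
out=np.zeros((600,800,3),np.uint8)
a=cv2.resize(a[:150,:100*140//100],(400,429));b=cv2.resize(b,(400,400));out[:429,:400]=a;out[:400,400:]=b
cv2.imwrite("pics/c3.png",out)
E
```

```text
[-1.3862  0.4119 -0.0127  1.5969  0.0056  1.1343 -0.0821]
[array([-1.0036,  0.4028,  0.3614,  1.9463, -0.1898,  0.825 , -0.4472]), array([-0.7184,  0.3345,  0.5834,  2.0311, -0.2446,  0.8432,  0.0956]), array([-0.6224,  0.4092,  0.7384,  1.9522, -0.3464,  0.9089,  0.3837])]
[array([-0.5349,  0.4027, -0.2342,  1.9147,  0.1227,  0.8379,  2.4003]), array([ 0.6643,  0.6211, -1.2315,  1.9484,  0.6757,  1.0702,  2.3693]), array([-0.9141,  0.6605,  1.26  ,  1.9659, -0.727 ,  1.0734, -2.3779])]
0.21399294919981854 58.43110263347626 [0.4341 0.3166 0.0183] [-1.0969  0.0265  4.9845]
0.21625280337834618 58.522029519081116 [0.4334 0.3162 0.1392] [-0.5208 -0.6027 -1.7949]
[0.4919 0.075  0.1397] 5.2083
```

View pics/c3.png

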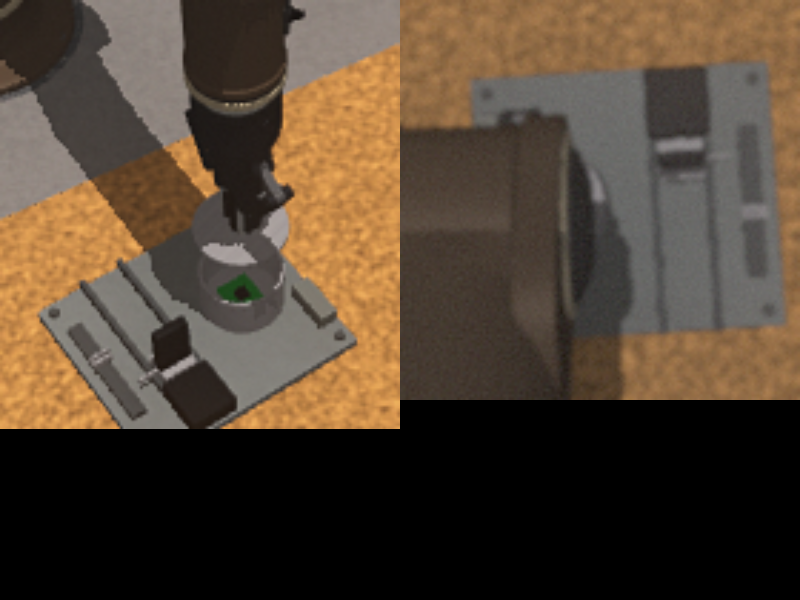

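The scene view shows the cover level above the pot: disc around crop (240,225), rim just below. The arm blocks the top view. I'll lower it close to the rim and compare disc and rim in the scene camera.

Run:
```python
from h import *
np.set_printoptions(precision=4,suppress=True)
move_linear([.492,.0735,.092],feed=.1);hold(.3)
p=get_tool_pos();print(p,get_tcp_rot()-O,get_wrist_force(),get_time())
cv2.imwrite("pics/scene2.png",snapshot("scene"))
im=cv2.imread("pics/scene2.png")
x0,y0=250,145;w,h=70,60
out=cv2.resize(im[y0:y0+h,x0:x0+w],None,fx=10,fy=10,interpolation=cv2.INTER_CUBIC)
cv2.imwrite("pics/c4.png",cv2.convertScaleAbs(out,alpha=1.5,beta=15))
# predicted extremes of disc top/bottom edges if cover axis = TCP
th=np.linspace(0,2*np.pi,361)
for zo in(-.006,-.011):
    q=np.array([proj("scene",[p[0]+.045*np.cos(t),p[1]+.045*np.sin(t),p[2]+zo]) for t in th]);q=(q-[x0,y0]+.5)*10-.5
    print(zo,"L",q[q[:,0].argmin()],"R",q[q[:,0].argmax()],"B",q[q[:,1].argmax()],"T",q[q[:,1].argmin()])
for r,nm in((.042,"rim outer"),):
    q=np.array([proj("scene",[.4939+r*np.cos(t),.0748+r*np.sin(t),.062]) for t in th]);q=(q-[x0,y0]+.5)*10-.5
    print(nm,"L",q[q[:,0].argmin()],"R",q[q[:,0].argmax()],"B",q[q[:,1].argmax()])
```

```text
[0.4923 0.0736 0.0925] [-0.0002 -0.0003  0.0014] [ 0.1646  0.6034 -1.3976] 6.2417
-0.006 L [170.358 343.956] R [503.1002 338.185 ] B [334.9058 476.2555] T [338.3832 206.1218]
-0.011 L [171.3069 354.826 ] R [502.9271 349.0787] B [335.3072 486.8719] T [338.7586 217.252 ]
rim outer L [192.4111 398.4779] R [498.0072 393.1974] B [343.6822 520.728 ]
```

View pics/c4.png

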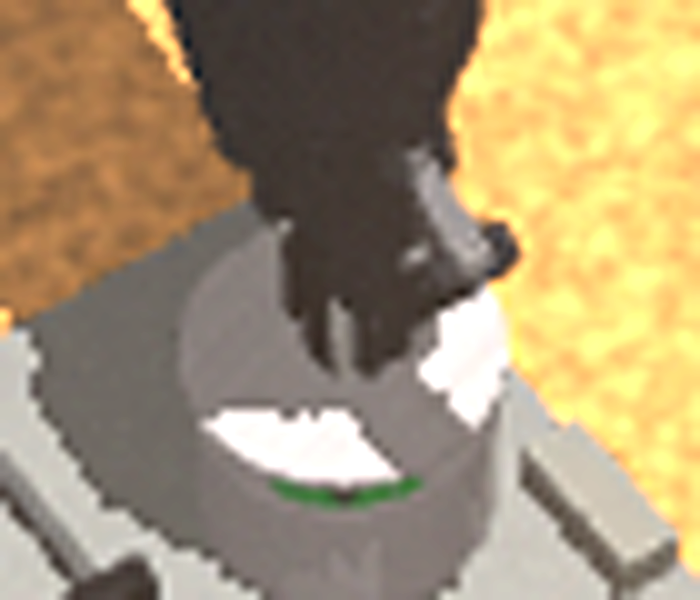

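The held disc spans columns 178–511 with its front edge near row 482, which is about +0.8 px and +0.6 px from the prediction. That is the camera bias, and I'll use it to correct the pot and mark.

Run:
```python
from h import *
np.set_printoptions(precision=4,suppress=True)
p=get_tool_pos();c=np.array([p[0],p[1],p[2]-.006])
# refine: measure L/R extremes of disc from low-saturation mask at rows near 330-345 (scene2), and rim L/R in scene0
b=np.array([.8,.6]);print("bias",ray("scene",proj("scene",c)+b,c[2])-c)
s0=cv2.imread("pics/scene0.png")
x0,y0=262,165
k=cv2.resize(s0[y0:y0+50,x0:x0+50],None,fx=8,fy=8,interpolation=cv2.INTER_CUBIC)
cv2.imwrite("pics/c5.png",cv2.convertScaleAbs(k,alpha=1.4))
th=np.linspace(0,2*np.pi,361)
for r,z in((.042,.062),(.038,.062)):
    q=np.array([proj("scene",[.4939+r*np.cos(t),.0748+r*np.sin(t),z]) for t in th]);q=(q-[x0,y0]+.5)*8-.5
    print("r",r,"L",q[q[:,0].argmin()],"R",q[q[:,0].argmax()],"B",q[q[:,1].argmax()],"T",q[q[:,1].argmin()])
```

```text
bias [ 0.0028  0.0009 -0.    ]
r 0.042 L [ 57.8289 158.6823] R [302.3058 154.4579] B [178.8458 256.4824] T [181.1722  56.5338]
r 0.038 L [ 69.4654 156.7368] R [290.6554 154.493 ] B [178.9601 246.6512] T [181.0649  65.7546]
```

View pics/c5.png

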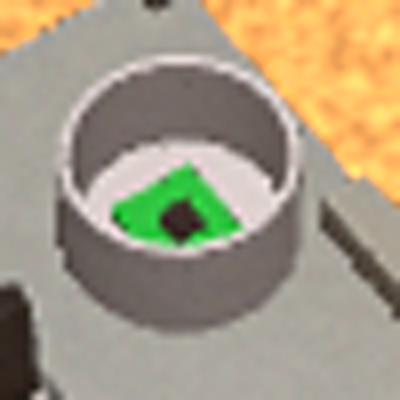

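The rim reads L 57, R 300, T 55, B 256, matching the estimate to about 0.2 px, so the pot is really at about (0.4912, 0.0738). Now I'll seat the cover.

Run:
```python
from h import *
np.set_printoptions(precision=4,suppress=True)
xy=[.4912,.0738]
move_linear(xy+[.080],feed=.06)
print(get_tool_pos(),get_wrist_force())
for z in np.arange(.079,.0715,-.001):
    move_linear(xy+[z],feed=.04);f=get_wrist_force();print(z,get_tool_pos()[2],f)
    if f[2]>4:break
print(get_time())
```

```text
[0.4907 0.0737 0.0794] [-0.1832 -0.0951 -0.9486]
0.079 0.07901437191282151 [ 0.3965  0.146  -0.3664]
0.078 0.07800404730155466 [ 0.7946  0.5732 -0.3442]
0.077 0.07693033738070404 [ 0.2815 -0.527  -0.9077]
0.076 0.07594140395506263 [ 0.2843  0.2916 -0.0211]
0.075 0.0749284479478587 [ 0.5375  0.5831 -1.0057]
0.074 0.07434023687343186 [-0.5575 -0.7861  5.4458]
8.1417
```

Contact came at z 0.0743, exactly the seated height. I'll release, retreat and check from both cameras.

Run:
```python
from h import *
np.set_printoptions(precision=4,suppress=True)
grip(1.0);hold(.2);print(get_wrist_force())
move_linear([.4912,.0738,.16],feed=.15)
movep([.40,-.15,.25],O);print(get_time())
ims={n:snapshot(n) for n in("scene","top")}
for n in ims: cv2.imwrite(f"pics/{n}3.png",ims[n])
out=np.zeros((600,800,3),np.uint8)
a=cv2.resize(ims["scene"][145:245,205:335],None,fx=4,fy=4,interpolation=cv2.INTER_CUBIC);b=cv2.resize(ims["top"][205:315,215:285],None,fx=3.9,fy=3.9,interpolation=cv2.INTER_CUBIC)
out[:a.shape[0],:a.shape[1]]=a;out[:b.shape[0],520:520+b.shape[1]]=b;cv2.imwrite("pics/c6.png",cv2.convertScaleAbs(out,alpha=1.4))
```

```text
[ 0.8839 -0.7813  0.5687]
10.7333
```

View pics/c6.png

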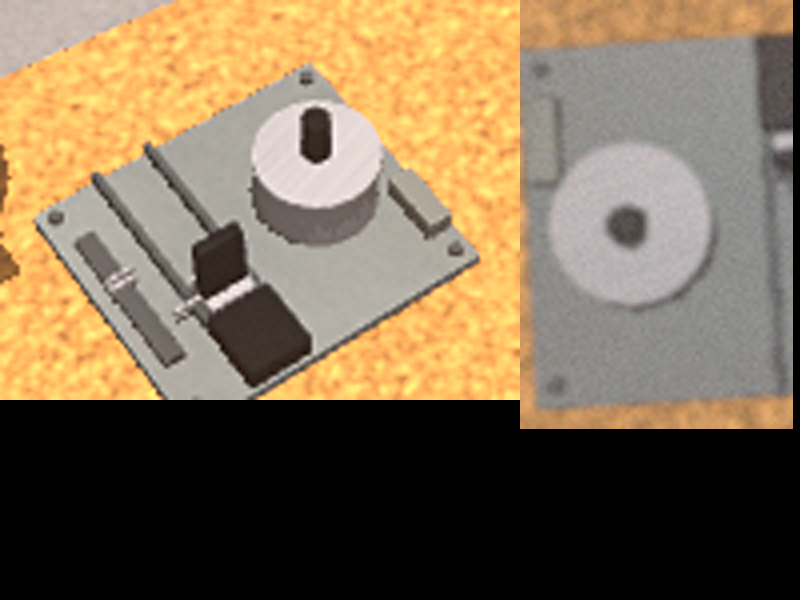

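The cover is seated, level and centred in both views (disc at crop (316,155), knob upright), and the slide is still home with the pointer at (187,308). With the bias removed, the mark is at about (0.4923,-0.0817), so the paddle target is about (0.4872,-0.0269) from a home of (0.5256,-0.0234).

Run:
```python
from h import *
np.set_printoptions(precision=4,suppress=True)
movep([.5256,-.0234,.16],O)
move_linear([.5256,-.0234,.047],feed=.12)
grip(0);print(get_opening(),get_finger_force(),get_tool_pos(),get_wrist_force())
move_linear([.4872,-.0269,.047],feed=.05);hold(.4)
print(get_opening(),get_finger_force(),get_tool_pos(),get_wrist_force(),get_time())
ims={n:snapshot(n) for n in("scene","top")}
for n in ims: cv2.imwrite(f"pics/{n}4.png",ims[n])
out=np.zeros((600,800,3),np.uint8)
a=cv2.resize(ims["scene"][165:245,210:275],None,fx=7,fy=7,interpolation=cv2.INTER_CUBIC);b=cv2.resize(ims["top"][205:315,270:330],None,fx=5,fy=5,interpolation=cv2.INTER_CUBIC)
out[:a.shape[0],:a.shape[1]]=a;out[:b.shape[0],460:460+b.shape[1]]=b;cv2.imwrite("pics/c7.png",cv2.convertScaleAbs(out,alpha=1.4))
```

```text
0.12851071381660148 58.70314300060272 [ 0.5271 -0.0232  0.0475] [ 4.4028  0.9195 -0.4293]
0.13236137327444147 58.39904308319092 [ 0.4893 -0.0266  0.0474] [ 8.0372  1.0722 -2.1449] 14.725
```

View pics/c7.png

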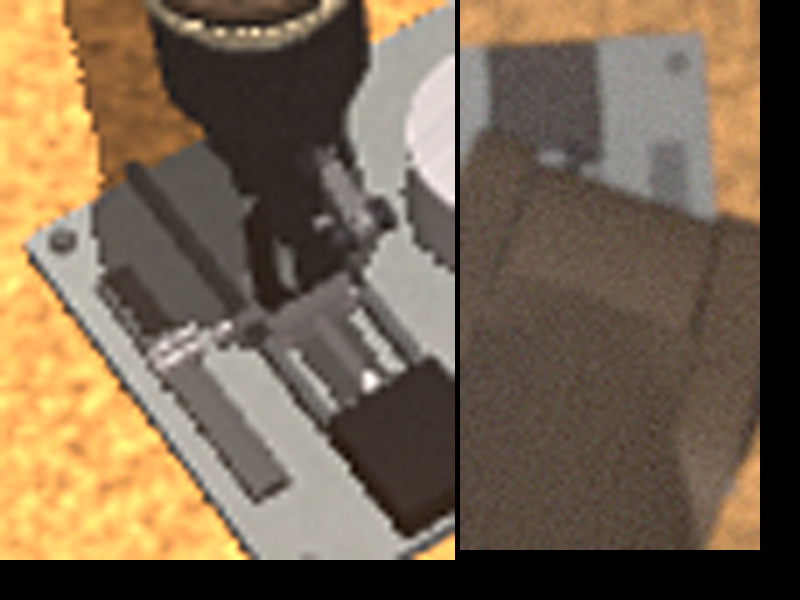

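The pointer, ending near crop (225,328), lies in line with the ridge, (150,358)–(205,336). The arm sits 2 mm short under the spring load, so I'll nudge it about 1 mm further to centre between the two estimates and hand in.

Run:
```python
from h import *
move_linear([.4861,-.027,.047],feed=.03);hold(.5)
print(get_finger_force(),get_tool_pos(),get_wrist_force(),get_time())
print(finish_job())
```

```text
58.764728307724 [ 0.48826627 -0.02667986  0.04746107] [ 7.4687942   2.02052428 -3.60883169] 15.575
the job is handed in; nothing more can be done
None
```

I handed the job in at about 15.6 s: the cover is seated level on the pot and released, and the gripper is holding the paddle at the mark, aligned to within about 1–2 mm by my image estimate; no verdict came back.

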